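# Open the heel press and load a shoe heel

### The job

Swing the press's counterweighted arm up by its handle bar, past its balance point, and ease it back onto its stop, feeling for the stop and not forcing it, so that it stays open by itself; never let the arm drop or slam. Then put the shoe heel in the cradle of the press, round end first and lying flat, and gently slide it fully home against the back stop, leaving the other things on the bench alone.

Things in the scene. Friction and masses are not known exactly. Their poses are not given: they have to be found in the camera images.
- press: Grey bench heel press, fixed to the bench. Origin on the bench straight below the hinge axis; x points from the cradle's mouth towards the hinge, y along the hinge axis, z up. Its slab (x -240 to -30 mm, 130 mm wide, top 25 mm above the bench) carries the cradle. Two cheek plates (x -25 to 25, outer faces at y = +-50 mm, 125 mm high) hold the hinge.
- cradle_mouth (a point): Mouth of the cradle, on the slab's top in the middle between two steel rails 8 mm high. The rails start here 69 mm apart, narrow over 24 mm to 50 mm apart (inner faces), and run straight on to the back stop 93 mm away along +x. The 57 mm of slab before the mouth is bare. Axes as those of the press.
- cradle_stop (a point): Foot of the back stop's flat face (a steel block 26 mm high, 60 mm wide, closing the cradle's end, 90 mm before the hinge): on the slab's top, 25 mm above the bench, midway between the rails. Axes as those of the press. A heel that is home touches it with its round end.
- press_hinge (a point): Middle of the hinge axis, 105 mm above the bench. Axes as those of the press. The arm's open stop is adjustable: it is met 1.55 to 1.95 rad above level, each time elsewhere, and is unyielding, so it must be felt.
- press_arm: Dark steel press arm with a handle bar. Origin on the hinge axis; its -x points along the arm to the handle, y along the axis. Closed it is level within 0.2 rad, handle over the cradle's mouth; it swings up and over the hinge. It weighs 3 to 5 N at the handle despite its counterweight. Past balance (1.0 to 1.35 rad above level, varies) it falls open; let go over 6 mm before its stop, it slams.
- press_handle (a point): Middle of the handle bar: round steel, 16 mm diameter, across the arm (along y), 190 mm from the hinge axis. 100 mm of it is free between two prongs, with 57 mm open between it and the crossbar on the hinge side. A ram (44 mm diameter, 50 mm long) hangs under the arm 120 mm from the hinge. Axes as those of the arm.
- heel: Loose shoe heel, brown wood with an 8 mm black rubber top, D-shaped: 61 mm long, 45 mm wide with two flat parallel sides, 40 mm high, 120 g. Origin on its underside; x towards the round end, which is 30.5 mm ahead (a half circle of 22.5 mm radius about x = 8 mm); the flat end is at x = -30 mm; z up. It starts on the bench beside the press, on either side.
- heel_nose (a point): Foremost point of the heel's round end, at its underside. Axes as those of the heel.
- glue_bottle: White plastic bottle, 60 mm diameter, 170 mm high, loose bystander. Origin at the centre of its underside.
- tack_jar: Glass jar with steel cap, 60 mm diameter, 70 mm high, loose bystander. Origin at the centre of its underside.
- nail_box: Open cardboard box of nails, 60 x 85 x 75 mm, loose bystander. Origin at the centre of its underside.
- hammer: Hammer lying on the bench, loose bystander. Origin under its handle's middle.
- driver: Screwdriver lying on the bench, loose bystander. Origin under its middle.
- shoe_last: Wooden shoe last, 180 mm long, 90 mm high, loose bystander. Origin under its middle.
- stop_collar (a point): Tip of a small upright steel lug on the stop collar, a 36 mm disc on the hinge's +y end outside the cheek plate. The collar carries the arm's end stop and is held by a clamp: pressing the arm against its stop with more than about 16 N at the handle makes the collar slip and spoils its setting.
- back_stop: The back stop, a fixed steel block 14 mm thick, 60 mm wide and 26 mm high on the slab. Origin at the centre of its underside, 7 mm behind its face. Axes as those of the press.
Things that resemble listed ones, but are neither listed nor needed, are in the scene too. Of the things like the heel, leave any that is red; of the rest the larger one is meant.

How it is judged:
By the outcome, as a careful person would: the job done as asked, in the order asked, and still so for the second after the job is handed in, with the robot touching nothing.
It also fails if it takes over 67 s, if anything falls off the work surface, if the arm or the gripper's body presses on something with over 40 N, if the wrist force passes 120 N, or if a joint passes its speed limit or range.

### The arm

A 7-joint arm with a two-finger parallel gripper is mounted at the origin on the work surface. World frame = base frame: x ahead of the robot, y to its left, z up, the work surface at z = 0. Lengths are in m, angles in rad, forces in N, time in s.
With the tool pointing down it reaches from about 0.4 to 0.875 m from the base axis. Payload 19.3 kg.
Tool frame: the origin (TCP) lies midway between the tips of the shut fingers; the grasp point (between the pads) lies 19 mm behind it; x points along the fingers, y is the direction in which the jaws open and shut, and the axes are right-handed (so a half turn about x gives the same grasp; the last joint's range is limited). The gripper opens to 85 mm and grips with 20 to 120 N. Pads are 22 mm wide; open, the fingers measure 114 mm over their backs; the gripper's body (76 mm by 85 mm) begins 54 mm behind the grasp point. The pads swing forward as they close: fully open they stand 13 mm farther back than shut.
Start: joints at [1.237, 0.521, -0.036, 1.599, 0.021, 1.021, -0.113], TCP at [0.163, -0.603, 0.231] pointing down, gripper open.
Joint ranges: [-2.91, 2.91], [-0.3, 2.13], [-1.5, 1.42], [0.17, 2.43], [-1.26, 4.41], [0.16, 1.93], [-2.52, 2.52]. Speed limits (rad/s): [1.89, 1.89, 2.39, 2.39, 3.01, 3.01, 3.01].

### API

Orientations are given as [roll, pitch, yaw] about the fixed x, y, z axes, in that order (R = Rz(yaw) Ry(pitch) Rx(roll)).
In Python, from workcell import bot gives the robot as it stands. The module is installed in compiled form; this text tells all that it offers.
- The arm moves only by the tool servo_tool, never from a script. Its argument "targets" is a list of rows, each an object of numbers: "x", "y", "z": the shift along the tool's x, y, z as a fraction of full scale; "wx", "wy", "wz": the turn, a rotation vector about the tool's x, y, z as a fraction of full scale. A call has 1 to 12 rows; each row is the pose to reach, as a shift and turn from the pose measured when the call began, along the tool's axes at that moment, turning the shorter way round; what a row does not reach only later rows make up. Full scale, the value 1, is 40 cm for a shift and 360 degrees for a turn. A row lasts 1/8 s, in which the tool goes at most 62.5 mm and 10.7 degrees, less where a joint would pass 70% of its speed; a pose out of reach is approached as far as the arm can. A call with a number of a shift or a turn outside -1 to 1 is refused whole. A call with a gripper value outside its range is refused whole. "grip" is the gripper command: -1 is shut, 1 is fully open, values between are in proportion, set as the call begins (left out, the last holds). The fingers move at their own pace and stop on an object; "squeeze" is the grip in N (left out, the last holds). Time passes only in rows, so rows that repeat a pose let the fingers close. It gives the time, the measured TCP pose, the force and the opening at its end, in the units of the state.
- bot.observe(): the state, without advancing time (a new reading comes with each control period).
- bot.grab_frame(name): name is "side" or "top"; returns (picture, depth): 400x640x3 uint8, red, green, blue; 400x640 float32, m along the optical axis (not along the pixel's ray), 0 where there is no reading.
- bot.get_calibration(name): a dict with "intrinsics" (3x3 intrinsics, pixels), "R" (3x3) and "t" (3): a world point X has camera coordinates R X + t. Camera axes: x right, y down, z forward; pixel columns grow to the right and rows downward; lengths in m; the calibration is good to about 2 mm. A picture is of the moment at which its call begins. get_calibration takes no time and is no camera call.
- bot.job_done(): hands the job in, once; it reports no verdict.
Trained networks look in the newest picture that a camera, given by its name, has taken for a name from the list of things; names that differ only in an ending like _2 or _b are one class to them, and where a whole thing is asked for, a point or a joint stands for the part that bears it (a point fixed in the world has none). Each returns a list of dicts, best first, with "confidence" (0 to 1); they miss things now and then, are a little off and sometimes report something else, mostly with a low value. They report only what shows in the picture. A call takes as long as a camera call. They do not tell look-alikes from the thing itself.
- bot.trace(camera, target): "mask" (400x640 bool, what is visible of it) and "pixel" ([column, row] in pixels, amid what is visible of it).
The state is a dict: "clock": time; "qpos": joint angles; "qd": joint speeds; "joint_efforts": joint torques, N m; "position": TCP position; "tool_rot": TCP orientation; "force": force on the tool from outside, world axes, zero at the start; "moment": the same for the moment, N m; "grip_width": finger opening in m.
Only numpy, scipy, OpenCV 4.12 (cv2) and the standard library are available. Lean on these libraries where they do the work, as an engineer would, in place of code of your own. Each camera call takes 0.05 s, during which the arm holds its last target. There are 200 camera calls.

## Working session

There is one attempt and no reset: what is moved stays moved. The work goes in short steps, Python scripts to look and compute and a tool call to move; the robot and the scene stay as the last step left them, time stands still between calls to the robot, and variables do not carry over. Pictures are saved under pics/ and viewed, on a budget of 10 in all, crops included, one or two more only if the job needs it, and the job is handed in when it is done.

Besides the shell and the picture viewer there is one more tool, called after "Emit:" in YAML: its name, and indented under it one key for each argument. servo_tool: Moves the arm, as the interface text tells. Shift numbers are shares of 40 cm and turn numbers shares of 360 degrees, none past 1 either way. Its arguments: {"type":"object","properties":{"targets":{"type":"array"},"grip":{"type":"number"},"squeeze":{"type":"number"}},"required":["targets"]}

```bash
mkdir -p pics; cat > h.py <<'E'
from workcell import bot
import numpy as np, cv2
def save(name,fn):
    p,d=bot.grab_frame(name); cv2.imwrite('pics/'+fn,p[:,:,::-1]); return p,d
def world(cam,u,v,d):
    c=bot.get_calibration(cam);K=np.array(c['intrinsics']);R=np.array(c['R']);t=np.array(c['t'])
    z=d[int(round(v)),int(round(u))]
    return R.T@(np.linalg.inv(K)@[u,v,1]*z-t)
def cloud(cam,d):
    c=bot.get_calibration(cam);K=np.array(c['intrinsics']);R=np.array(c['R']);t=np.array(c['t'])
    v,u=np.mgrid[:400,:640]
    P=np.stack([(u-K[0,2])/K[0,0]*d,(v-K[1,2])/K[1,1]*d,d],-1)
    return (P-t)@R
E
python3 - <<'E'
from h import *
a,da=save('top','top1.png');b,db=save('side','side1.png')
np.savez('f1.npz',a=a,da=da,b=b,db=db)
cv2.imwrite('pics/both1.png',np.vstack([a,b])[:,:,::-1][:, :])
s=bot.observe();print(s)
for c in('top','side'):
  k=bot.get_calibration(c);print(c,np.round(k['intrinsics'],1).tolist(),np.round(-np.array(k['R']).T@k['t'],3))
  for n in('heel','press_handle','cradle_mouth','cradle_stop','press_hinge','stop_collar'):
    for r in bot.trace(c,n):
      u,v=r['pixel'];print(c,n,round(r['confidence'],2),np.round([u,v]),r['mask'].sum(),np.round(world(c,u,v,da if c=='top' else db),3))
E
```

```text
{'clock': 0.1, 'qpos': array([ 1.23682404,  0.52196307, -0.03630698,  1.5999362 ,  0.02115376,
        1.0210766 , -0.11279245]), 'qd': array([ 0.00065652, -0.00246407,  0.00085493, -0.00318804,  0.00073028,
       -0.00168291, -0.00106271]), 'joint_efforts': array([ 4.28119150e-03, -9.28494787e+01,  1.98390216e+00, -3.70528615e+01,
        1.79501460e-02,  5.49072545e-03,  1.22555894e-04]), 'position': array([ 0.16284626, -0.60311122,  0.2307834 ]), 'tool_rot': array([-1.531297  ,  1.56979589,  1.87402233]), 'force': array([ 0.58322502,  0.09117427, -0.14249579]), 'moment': array([-0.02628603,  0.0122203 ,  0.08580168]), 'grip_width': 0.08567090909269393}
top [[382.8, 0.0, 317.2], [0.0, 382.8, 198.3], [0.0, 0.0, 1.0]] [0.456 0.027 1.159]
top heel 0.75 [407. 238.] 178 [ 0.397 -0.235  0.027]
top heel 0.65 [400. 208.] 341 [ 0.484 -0.212  0.038]
top heel 0.6 [442. 209.] 350 [ 0.479 -0.336  0.038]
top press_handle 0.96 [354. 182.] 2151 [ 0.554 -0.074  0.12 ]
top cradle_mouth 0.78 [350. 190.] 4763 [ 0.532 -0.06   0.123]
top cradle_mouth 0.19 [356. 182.] 2154 [ 0.564 -0.088  0.023]
top cra
[... 319 characters left out ...]
.77 ]
side heel 0.73 [325. 288.] 686 [ 0.477 -0.232  0.037]
side heel 0.71 [286. 308.] 370 [ 0.384 -0.248  0.022]
side heel 0.7 [243. 338.] 719 [ 0.282 -0.293  0.016]
side heel 0.65 [338. 324.] 875 [ 0.471 -0.337  0.039]
side heel 0.43 [334. 234.] 6679 [ 0.555 -0.071  0.049]
side heel 0.21 [254. 152.] 893 [0.438 0.394 0.07 ]
side press_handle 0.85 [342. 210.] 2029 [ 0.576 -0.066  0.115]
side cradle_mouth 0.85 [335. 230.] 7118 [ 0.572 -0.024  0.025]
side cradle_stop 0.56 [337. 234.] 6901 [ 0.571 -0.043  0.025]
side press_hinge 0.86 [333. 236.] 6895 [ 0.549 -0.077  0.051]
side press_hinge 0.41 [336. 211.] 2232 [ 0.56  -0.065  0.117]
side stop_collar 0.93 [346. 209.] 2233 [ 0.588 -0.065  0.115]
```

View pics/top1.png

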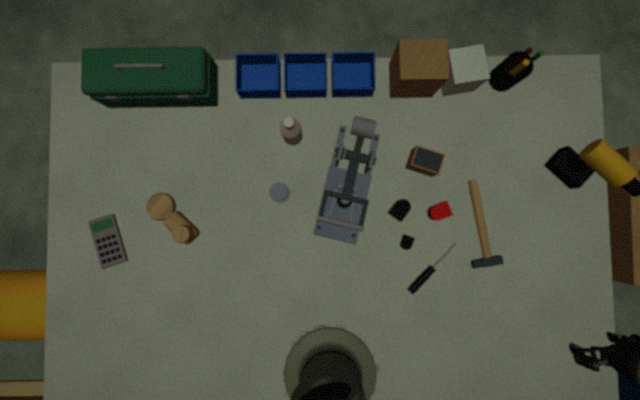

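View pics/side1.png

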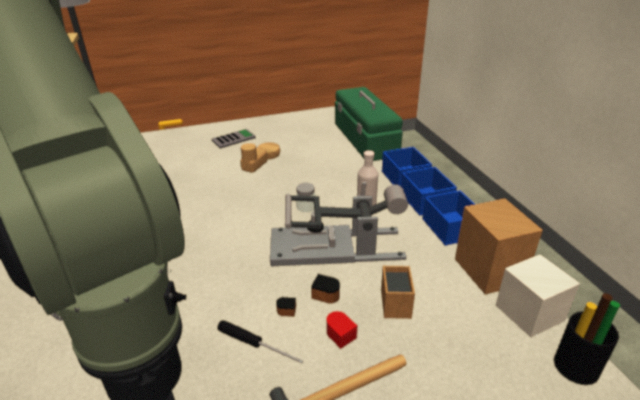

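Top view: the heel candidates are the black-topped D at (400,208), a smaller one at (407,241) and a red one at (441,211). I choose (400,208), the larger non-red one. The press has its mouth nearest the robot at (337,235) and its hinge and counterweight at (360,130).

```bash
python3 - <<'E'
from h import *
f=np.load('f1.npz')
A=cloud('top',f['da']);B=cloud('side',f['db'])
ok={'A':f['da']>0,'B':f['db']>0}
def sel(P,ok,x,y,z): return ok&(P[...,0]>x[0])&(P[...,0]<x[1])&(P[...,1]>y[0])&(P[...,1]<y[1])&(P[...,2]>z[0])&(P[...,2]<z[1])
def rect(Q): 
    r=cv2.minAreaRect((Q[:,:2]*1000).astype(np.float32));return np.round(r[0]),np.round(r[1]),round(r[2],1)
for n,P in(('A',A),('B',B)):
    m=sel(P,ok[n],(.38,.75),(-.17,.06),(.019,.031)); Q=P[m]; print(n,'slab',len(Q),np.median(Q[:,2]),rect(Q))
    for zz in((.032,.055),(.06,.09),(.09,.14),(.14,.2)):
        Q=P[sel(P,ok[n],(.38,.85),(-.19,.06),zz)]
        if len(Q)>5: print(zz,len(Q),rect(Q),Q.min(0).round(3),Q.max(0).round(3))
    Q=P[sel(P,ok[n],(.44,.53),(-.27,-.17),(.03,.05))];print('heel',len(Q),np.median(Q[:,2]),rect(Q),Q.min(0).round(3),Q.max(0).round(3))
    Q=P[sel(P,ok[n],(.37,.43),(-.27,-.2),(.015,.05))];print('small',len(Q),np.median(Q[:,2]),rect(Q))
    Q=P[sel(P,ok[n],(.35,.9),(-.7,.3),(-.01,.01))];print('bench',np.median(Q[:,2]))
a=f['a'][110:260,290:460];b=f['b'][170:330,250:430]
cv2.imwrite('pics/crop.png',np.hstack([cv2.resize(a,(440,388),interpolation=3),cv2.resize(b,(360,388),interpolation=3)])[:,:,::-1])
E
```

```text
A slab 1936 0.024784561592226667 (array([551., -60.]), array([130., 321.]), 75.7)
(0.032, 0.055) 336 (array([650., -65.]), array([408., 220.]), 4.8) [ 0.438 -0.19   0.032] [0.85  0.06  0.055]
(0.06, 0.09) 313 (array([683., -83.]), array([363., 201.]), 15.0) [ 0.488 -0.143  0.061] [0.849 0.06  0.089]
(0.09, 0.14) 1728 (array([575., -67.]), array([129., 285.]), 75.2) [ 0.422 -0.136  0.09 ] [0.721 0.03  0.14 ]
(0.14, 0.2) 444 (array([674., -80.]), array([ 70., 123.]), 55.4) [ 0.639 -0.131  0.14 ] [ 0.73  -0.021  0.171]
heel 307 0.03987745618654055 (array([ 483., -217.]), array([46., 60.]), 52.6) [ 0.447 -0.243  0.03 ] [ 0.511 -0.182  0.047]
small 135 0.027750991086659876 (array([ 385., -235.]), array([32., 38.]), 68.7)
bench -8.81011906582092e-05
B slab 2417 0.024295156701082198 (array([526., -53.]), array([136., 263.]), 75.6)
(0.032, 0.055) 730 (array([650., -72.]), array([402., 206.]), 8.5) [ 0.447 -0.19   0.032] [0.85  0.059 0.055]
(0.06, 0.09) 580 (array([684., -84.]), array([361., 203.]), 14.4) [ 0.49  -0.148  0.06 ] [0.85  0.059 0.09 ]
(0.09, 0.14) 2071 (array([583., -66.]), array([134., 293.]), 76.0) [ 0.425 -0.137  0.09 ] [0.717 0.034 0.14 ]
(0.14, 0.2) 460 (array([692., -73.]), array([ 67., 130.]), 16.8) [ 0.642 -0.134  0.14 ] [ 0.727 -0.019  0.17 ]
heel 431 0.03888423190528607 (array([ 485., -218.]), array([49., 60.]), 50.7) [ 0.449 -0.246  0.03 ] [ 0.513 -0.18   0.043]
small 239 0.026702628177163484 (array([ 387., -236.]), array([35., 38.]), 71.1)
bench -0.0004197464762950467
```

View pics/crop.png

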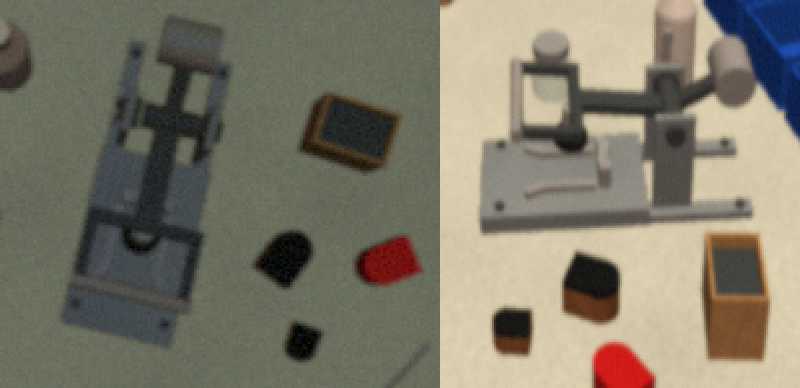

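The crop confirms the choice: D-shaped and black-topped at crop (285,260), round end up-right, clearly larger than the one at (303,342). The handle bar is at crop (130,293). Next I'll fit the press axes, the bar and the heel.

```bash
cat >> h.py <<'E'
from scipy.spatial.transform import Rotation as Ro
def tool(): 
    s=bot.observe();return np.array(s['position']),Ro.from_euler('xyz',s['tool_rot']).as_matrix(),s
def goto(P,R=None):
    """print shift/turn fractions to reach TCP P with rotation R"""
    p,R0,s=tool();d=R0.T@(np.array(P)-p)/.4
    w=np.zeros(3) if R is None else Ro.from_matrix(R0.T@R).as_rotvec()/(2*np.pi)
    print('shift',d.round(4),'turn',w.round(4),'deg',(w*360).round(1));return d,w
def downR(yaw): # tool x down, y along direction yaw
    x=np.array([0,0,-1.]);y=np.array([np.cos(yaw),np.sin(yaw),0]);return np.stack([x,y,np.cross(x,y)],1)
E
python3 - <<'E'
from h import *
f=np.load('f1.npz')
for n,im in(('top','da'),('side','db')):
    d=f[im];P=cloud(n,d);ok=d>0
    yaw=np.radians(-14.3);ex=np.array([np.cos(yaw),np.sin(yaw)]);ey=np.array([-ex[1],ex[0]])
    a=P[...,:2]@ex;b=P[...,:2]@ey;z=P[...,2]
    # slab: front part
    m=ok&(abs(z-.025)<.005)&(a>.40)&(a<.66)&(b>-.0)&(b<.18)
    print(n,'slab a',np.percentile(a[m],[.5,1,2,5,50]).round(3),'b',np.percentile(b[m],[.5,1,2,98,99,99.5]).round(3))
    # sides fit
    A=a[m];Bq=b[m]
    L=[];U=[]
    for t in np.arange(.44,.6,.01):
        q=Bq[(A>t)&(A<t+.01)]
        if len(q)>10: L.append((t,q.min()));U.append((t,q.max()))
    if len(L)>3:
      L=np.array(L);U=np.array(U);print('slopes',np.polyfit(*L.T,1).round(3),np.polyfit(*U.T,1).round(3))
    # bar: high points at front
    m=ok&(z>.09)&(z<.2)&(a>.40)&(a<.80)&(b>.0)&(b<.18)
    h=np.histogram(a[m],np.arange(.4,.8,.01));print('hist',[(round(x,2),int(c),round(float(np.percentile(z[m&(a>=x)&(a<x+.01)],90)),3),round(float(b[m&(a>=x)&(a<x+.01)].min()),3),round(float(b[m&(a>=x)&(a<x+.01)].max()),3)) for x,c in zip(h[1],h[0]) if c>3])
    # heel: top surface
    m=ok&(z>.033)&(z<.05)&(P[...,0]>.44)&(P[...,0]<.53)&(P[...,1]>-.26)&(P[...,1]<-.17)
    Q=P[m][:,:2]
    best=None
    for th in np.radians(np.arange(-60,-10,1)):
        e=np.array([np.cos(th),np.sin(th)]);g=np.array([-e[1],e[0]])
        w=np.ptp(np.percentile(Q@g,[1,99]))
        if best is None or w<best[0]: best=(w,th,e,g)
    w,th,e,g=best
    xs=np.percentile(Q@e,[1,99]);ys=np.percentile(Q@g,[1,99]);c=e*xs.mean()+g*ys.mean()
    print('heel',np.degrees(th),w,np.ptp(xs),c.round(4))
E
```

```text
top slab a [0.401 0.401 0.402 0.406 0.486] b [0.014 0.015 0.017 0.141 0.142 0.143]
slopes [-0.05   0.043] [0.001 0.142]
hist [(np.float64(0.43), 160, 0.133, 0.015, 0.143), (np.float64(0.44), 133, 0.132, 0.014, 0.143), (np.float64(0.45), 36, 0.129, 0.017, 0.14), (np.float64(0.46), 33, 0.129, 0.017, 0.14), (np.float64(0.47), 34, 0.128, 0.017, 0.14), (np.float64(0.48), 36, 0.127, 0.017, 0.14), (np.float64(0.49), 49, 0.125, 0.016, 0.14), (np.float64(0.5), 147, 0.126, 0.016, 0.139), (np.float64(0.51), 138, 0.125, 0.018, 0.14), (np.float64(0.52), 38, 0.124, 0.065, 0.092), (np.float64(0.53), 39, 0.123, 0.065, 0.092), (np.float64(0.54), 37, 0.122, 0.065, 0.092), (np.float64(0.55), 39, 0.122, 0.065, 0.092), (np.float64(0.56), 36, 0.12, 0.065, 0.092), (np.float64(0.57), 36, 0.119, 0.064, 0.092), (np.float64(0.58), 36, 0.119, 0.065, 0.092), (np.float64(0.59), 39, 0.117, 0.065, 0.092), (np.float64(0.6), 73, 0.125, 0.029, 0.128), (np.float64(0.61), 136, 0.124, 0.023, 0.139), (np.float64(0.62), 159, 0.125, 0.022, 0.139), (np.float64(0.63), 144, 0.126, 0.023, 0.139), (np.float64(0.64), 66, 0.126, 0
[... 1290 characters left out ...]
.float64(0.59), 41, 0.116, 0.062, 0.095), (np.float64(0.6), 91, 0.122, 0.027, 0.125), (np.float64(0.61), 151, 0.123, 0.024, 0.127), (np.float64(0.62), 168, 0.125, 0.019, 0.142), (np.float64(0.63), 184, 0.146, 0.021, 0.141), (np.float64(0.64), 133, 0.123, 0.024, 0.142), (np.float64(0.65), 85, 0.124, 0.027, 0.125), (np.float64(0.66), 40, 0.13, 0.067, 0.089), (np.float64(0.67), 48, 0.144, 0.052, 0.097), (np.float64(0.68), 134, 0.161, 0.046, 0.107), (np.float64(0.69), 127, 0.167, 0.046, 0.107), (np.float64(0.7), 118, 0.168, 0.047, 0.105), (np.float64(0.71), 106, 0.166, 0.046, 0.109), (np.float64(0.72), 53, 0.16, 0.046, 0.107)]
heel -40.0 0.045086316980404884 0.05825022374694622 [ 0.485  -0.2176]
```

```bash
python3 - <<'E'
from h import *
f=np.load('f1.npz')
yaw=np.radians(-14.3);ex=np.array([np.cos(yaw),np.sin(yaw)]);ey=np.array([-ex[1],ex[0]])
for n,im in(('top','da'),('side','db')):
    d=f[im];P=cloud(n,d);ok=d>0;a=P[...,:2]@ex;b=P[...,:2]@ey;z=P[...,2]
    m=ok&(abs(z-.025)<.006)&(a>.34)&(a<.6)&(abs(b-.078)<.05);print('front',np.percentile(a[m],[.3,1,2]).round(4))
    m=ok&(z>.115)&(z<.15)&(a>.40)&(a<.46)&(abs(b-.078)<.045);print('bar',np.percentile(a[m],[1,5,95,99]).round(4),'top',np.percentile(z[m],[50,95]).round(4))
    for s in(-1,1):
        q=m&(s*(b-.078)>.025);print(s,a[q].mean().round(4))
    m=ok&(abs(z-.125)<.004)&(a>.58)&(a<.68)&(abs(abs(b-.078)-.045)<.006);print('cheek',np.percentile(a[m],[2,98]).round(4))
    m=ok&(abs(z-.051)<.004)&(a>.45)&(a<.6)&(abs(b-.078)<.035);print('stop',m.sum(),np.percentile(a[m],[2,50,98]).round(4) if m.sum() else 0)
p,R,s=tool();print(R.round(3))
for y in(-14.3,165.7): goto([.4437,-.0326,.23],downR(np.radians(y)))
E
```

```text
front [0.3885 0.3893 0.3907]
bar [0.4314 0.432  0.446  0.4467] top [0.1296 0.1337]
-1 0.4393
1 0.4389
cheek [0.604 0.651]
stop 48 [0.5381 0.5446 0.551 ]
front [0.3915 0.3925 0.3946]
bar [0.4343 0.4346 0.4492 0.4493] top [0.1287 0.1315]
-1 0.4422
1 0.4415
cheek [0.6067 0.6529]
stop 85 [0.5405 0.5471 0.5542]
[[ 0.     0.261 -0.965]
 [ 0.    -0.965 -0.261]
 [-1.    -0.    -0.   ]]
shift [ 0.0033 -1.1946 -1.0496] turn [-0.1683 -0.      0.    ] deg [-60.6  -0.    0. ]
shift [ 0.0033 -1.1946 -1.0496] turn [0.3317 0.     0.    ] deg [119.4   0.    0. ]
```

Emit:
servo_tool:
  targets:
    - {"y":-0.6,"z":-0.52,"wx":-0.084}
    - {"y":-0.6,"z":-0.52,"wx":-0.084}
    - {"y":-0.6,"z":-0.52,"wx":-0.084}
    - {"y":-0.6,"z":-0.52,"wx":-0.084}
    - {"y":-0.6,"z":-0.52,"wx":-0.084}
    - {"y":-0.6,"z":-0.52,"wx":-0.084}
  grip: 0.1
  squeeze: 25

```text
$.targets[0]: bad value
```

```bash
python3 - <<'E'
from h import *
goto([.446,-.0332,.20],downR(np.radians(-14.3)))
E
```

```text
shift [ 0.0783 -1.1916 -1.0548] turn [-0.1683 -0.      0.    ] deg [-60.6  -0.    0. ]
```

Emit:
servo_tool:
  targets:
    - {"x":0,"y":-0.6,"z":-0.52,"wx":-0.084,"wy":0,"wz":0}
    - {"x":0,"y":-0.6,"z":-0.52,"wx":-0.084,"wy":0,"wz":0}
    - {"x":0,"y":-0.6,"z":-0.52,"wx":-0.084,"wy":0,"wz":0}
    - {"x":0,"y":-0.6,"z":-0.52,"wx":-0.084,"wy":0,"wz":0}
    - {"x":0,"y":-0.6,"z":-0.52,"wx":-0.084,"wy":0,"wz":0}
    - {"x":0,"y":-0.6,"z":-0.52,"wx":-0.084,"wy":0,"wz":0}
  grip: 0.1
  squeeze: 25

```text
clock: 1.45
position: [0.3028, -0.3144, 0.2318]
tool_rot: [2.192, 1.57, -0.152]
force: [-0.4, -0.8, 0.6]
grip_width: 0.0465
```

```bash
python3 - <<'E'
from h import *
goto([.446,-.0332,.20],downR(np.radians(-14.3)))
E
```

```text
shift [ 0.0796 -0.2355 -0.7528] turn [-0.0835 -0.     -0.0001] deg [-30.  -0.  -0.]
```

Emit:
servo_tool:
  targets:
    - {"x":0.02,"y":-0.235,"z":-0.753,"wx":-0.0835,"wy":0,"wz":0}
    - {"x":0.02,"y":-0.235,"z":-0.753,"wx":-0.0835,"wy":0,"wz":0}
    - {"x":0.02,"y":-0.235,"z":-0.753,"wx":-0.0835,"wy":0,"wz":0}
    - {"x":0.02,"y":-0.235,"z":-0.753,"wx":-0.0835,"wy":0,"wz":0}
    - {"x":0.02,"y":-0.235,"z":-0.753,"wx":-0.0835,"wy":0,"wz":0}
    - {"x":0.08,"y":-0.2355,"z":-0.753,"wx":-0.0835,"wy":0,"wz":0}
    - {"x":0.08,"y":-0.2355,"z":-0.753,"wx":-0.0835,"wy":0,"wz":0}

```text
clock: 2.33
position: [0.4455, -0.0331, 0.1988]
tool_rot: [-1.456, 1.569, 3.008]
force: [0.3, -0.5, 0.4]
grip_width: 0.0473
```

```bash
python3 - <<'E'
from h import *
goto([.446,-.0332,.106],downR(np.radians(-14.3)));print(tool()[2]['qpos'].round(2), tool()[1].round(3))
a,_=save('side','s2.png')
cv2.imwrite('pics/s2c.png',cv2.resize(a[100:300,180:460],(700,500),interpolation=3)[:,:,::-1])
E
```

```text
shift [ 0.2321  0.0017 -0.    ] turn [0.0002 0.     0.0003] deg [0.1 0.  0.1]
[ 0.39  0.33 -0.55  2.06  0.23  0.81 -0.54] [[-0.002  0.969 -0.246]
 [ 0.    -0.246 -0.969]
 [-1.    -0.002  0.   ]]
```

View pics/s2c.png

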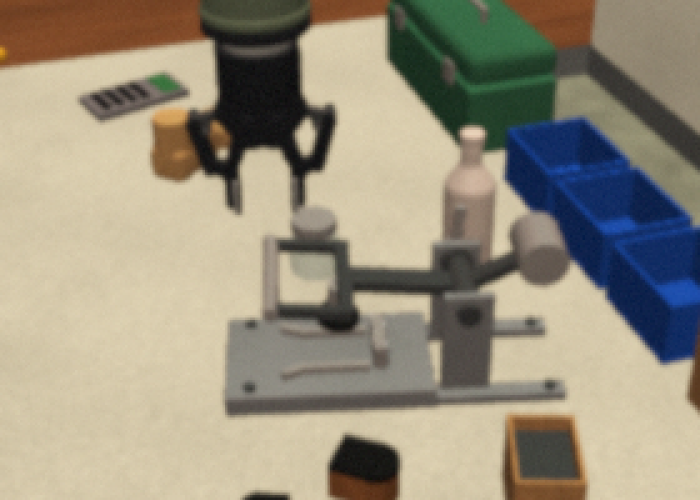

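The open gripper stands above the bar (crop 270,270) with a finger on each side of it. I'll descend and close.

Emit:
servo_tool:
  targets:
    - {"x":0.1,"y":0.002,"z":0,"wx":0,"wy":0,"wz":0}
    - {"x":0.18,"y":0.002,"z":0,"wx":0,"wy":0,"wz":0}
    - {"x":0.232,"y":0.002,"z":0,"wx":0,"wy":0,"wz":0}
    - {"x":0.232,"y":0.002,"z":0,"wx":0,"wy":0,"wz":0}

```text
clock: 2.88
position: [0.446, -0.0351, 0.1068]
tool_rot: [-1.081, 1.569, -2.903]
force: [0.9, -0.5, 0.0]
grip_width: 0.0471
```

Emit:
servo_tool:
  targets:
    - {"x":0,"y":0,"z":0,"wx":0,"wy":0,"wz":0}
    - {"x":0,"y":0,"z":0,"wx":0,"wy":0,"wz":0}
    - {"x":0,"y":0,"z":0,"wx":0,"wy":0,"wz":0}
    - {"x":0,"y":0,"z":0,"wx":0,"wy":0,"wz":0}
  grip: -1
  squeeze: 30

```text
clock: 3.38
position: [0.4447, -0.0354, 0.1075]
tool_rot: [-0.99, 1.567, -2.813]
force: [-11.2, 1.8, 10.8]
grip_width: 0.0149
```

```bash
cat >> h.py <<'E'
HX=np.array([.6288,-.0798,.105]);EX=np.array([.969,-.247,0])
def arm():
    p,R,s=tool();g=p-.019*R[:,0]-HX;r=np.array([-(g@EX),g[2]])
    th=np.arctan2(r[1],r[0]);t=EX*np.sin(th)+np.array([0,0,np.cos(th)])
    rad=-EX*np.cos(th)+np.array([0,0,np.sin(th)]);F=np.array(s['force'])
    print('th %.4f rad %.4f  Ftan %.2f Frad %.2f Fy %.2f'%(th,np.hypot(*r),F@t,F@rad,F@[.247,.969,0]),'w',round(s['grip_width'],4),'clk',round(s['clock'],2));return th,np.hypot(*r),R,p
def arc(angles,th0=None,r=None,tilt=None):
    th,r0,R,p=arm();r=r or r0;th0=th0 or th
    for k in angles:
        P=-EX*r*np.cos(k)+np.array([0,0,1])*r*np.sin(k)-(-EX*r*np.cos(th0)+np.array([0,0,1])*r*np.sin(th0))
        print(round(k,3),(R.T@P/.4).round(4))
E
python3 - <<'E'
from h import *
th,*_=arm();arc(th+np.array([.06,.12,.18,.24,.3,.36,.42,.48,.54,.6,.66,.72]),r=.19)
E
```

```text
th 0.1133 rad 0.1905  Ftan 9.43 Frad 12.44 Fy -1.01 w 0.0149 clk 3.38
th 0.1133 rad 0.1905  Ftan 9.43 Frad 12.44 Fy -1.01 w 0.0149 clk 3.38
0.173 [-0.0282  0.004   0.0001]
0.233 [-0.0561  0.0096  0.0001]
0.293 [-0.0837  0.0169  0.0002]
0.353 [-0.1107  0.0259  0.0002]
0.413 [-0.1372  0.0365  0.0002]
0.473 [-0.163   0.0486  0.0003]
0.533 [-0.188   0.0623  0.0003]
0.593 [-0.2121  0.0774  0.0003]
0.653 [-0.2353  0.0939  0.0003]
0.713 [-0.2575  0.1119  0.0004]
0.773 [-0.2785  0.1311  0.0004]
0.833 [-0.2984  0.1515  0.0004]
```

Emit:
servo_tool:
  targets:
    - {"x":-0.014,"y":0.002,"z":0,"wx":0,"wy":0,"wz":0}
    - {"x":-0.0282,"y":0.004,"z":0,"wx":0,"wy":0,"wz":0}
    - {"x":-0.0561,"y":0.0096,"z":0,"wx":0,"wy":0,"wz":0}
    - {"x":-0.0837,"y":0.0169,"z":0,"wx":0,"wy":0,"wz":0}
    - {"x":-0.1107,"y":0.0259,"z":0,"wx":0,"wy":0,"wz":0}
    - {"x":-0.1372,"y":0.0365,"z":0,"wx":0,"wy":0,"wz":0}
    - {"x":-0.1372,"y":0.0365,"z":0,"wx":0,"wy":0,"wz":0}

```text
clock: 4.25
position: [0.4574, -0.0388, 0.1631]
tool_rot: [-1.096, 1.563, -2.918]
force: [-16.0, 6.1, 2.0]
grip_width: 0.0149
```

```bash
python3 - <<'E'
from h import *
th,*_=arm();arc(th+np.array([.06,.12,.18,.24,.3,.36,.42,.48,.54,.6,.66,.72]),r=.19)
E
```

```text
th 0.4125 rad 0.1922  Ftan -5.00 Frad 16.33 Fy 1.96 w 0.0149 clk 4.25
th 0.4125 rad 0.1922  Ftan -5.00 Frad 16.33 Fy 1.96 w 0.0149 clk 4.25
0.472 [-0.0258  0.012   0.0001]
0.532 [-0.0509  0.0256  0.0001]
0.592 [-0.0751  0.0406  0.0002]
0.652 [-0.0984  0.0571  0.0002]
0.712 [-0.1206  0.0749  0.0003]
0.772 [-0.1417  0.094   0.0003]
0.832 [-0.1617  0.1144  0.0003]
0.892 [-0.1803  0.1359  0.0003]
0.952 [-0.1977  0.1585  0.0003]
1.012 [-0.2137  0.1821  0.0003]
1.072 [-0.2282  0.2066  0.0003]
1.132 [-0.2412  0.2319  0.0003]
```

```bash
sed -i 's/-.0798,.105\]/-.0798,.111]/' h.py; python3 - <<'E'
from h import *
th,*_=arm();arc(th+np.array([.06,.12,.18,.24,.3,.36]),r=.19)
E
```

```text
th 0.3835 rad 0.1899  Ftan -4.53 Frad 16.47 Fy 1.96 w 0.0149 clk 4.25
th 0.3835 rad 0.1899  Ftan -4.53 Frad 16.47 Fy 1.96 w 0.0149 clk 4.25
0.444 [-0.0262  0.0113  0.0001]
0.504 [-0.0516  0.0241  0.0001]
0.564 [-0.0762  0.0384  0.0002]
0.624 [-0.1     0.0542  0.0002]
0.684 [-0.1227  0.0714  0.0003]
0.744 [-0.1444  0.0899  0.0003]
```

Emit:
servo_tool:
  targets:
    - {"x":-0.014,"y":0.002,"z":0,"wx":0,"wy":0,"wz":0}
    - {"x":-0.0282,"y":0.0075,"z":0,"wx":0,"wy":0,"wz":0}
    - {"x":-0.0536,"y":0.02,"z":0,"wx":0,"wy":0,"wz":0}
    - {"x":-0.0782,"y":0.0344,"z":0,"wx":0,"wy":0,"wz":0}
    - {"x":-0.102,"y":0.05,"z":0,"wx":0,"wy":0,"wz":0}
    - {"x":-0.1247,"y":0.0675,"z":0,"wx":0,"wy":0,"wz":0}
    - {"x":-0.1247,"y":0.0675,"z":0,"wx":0,"wy":0,"wz":0}

```text
clock: 5.12
position: [0.4846, -0.0457, 0.2136]
tool_rot: [-1.032, 1.565, -2.855]
force: [2.1, 0.4, -5.9]
grip_width: 0.015
```

```bash
python3 - <<'E'
from h import *
th,*_=arm();arc(th+np.array([.06,.12,.18,.24,.3,.36]),r=.19)
E
```

```text
th 0.6873 rad 0.1916  Ftan -3.32 Frad -5.26 Fy 0.88 w 0.015 clk 5.12
th 0.6873 rad 0.1916  Ftan -3.32 Frad -5.26 Fy 0.88 w 0.015 clk 5.12
0.747 [-0.0216  0.0186  0.    ]
0.807 [-0.042   0.0385  0.    ]
0.867 [-0.0612  0.0596  0.    ]
0.927 [-0.0791  0.0817  0.    ]
0.987 [-0.0956  0.1049  0.    ]
1.047 [-0.1107  0.1291  0.    ]
```

Emit:
servo_tool:
  targets:
    - {"x":-0.0216,"y":0.0186,"z":0,"wx":0,"wy":0,"wz":0}
    - {"x":-0.042,"y":0.0385,"z":0,"wx":0,"wy":0,"wz":0}
    - {"x":-0.0612,"y":0.0596,"z":0,"wx":0,"wy":0,"wz":0}
    - {"x":-0.0791,"y":0.0817,"z":0,"wx":0,"wy":0,"wz":0}
    - {"x":-0.0956,"y":0.1049,"z":0,"wx":0,"wy":0,"wz":0}
    - {"x":-0.1107,"y":0.1291,"z":0,"wx":0,"wy":0,"wz":0}
    - {"x":-0.1107,"y":0.1291,"z":0,"wx":0,"wy":0,"wz":0}

```text
clock: 6.0
position: [0.5354, -0.0585, 0.259]
tool_rot: [-0.989, 1.565, -2.812]
force: [-7.2, 1.6, 10.3]
grip_width: 0.0145
```

```bash
python3 - <<'E'
from h import *
th,*_=arm();arc(th+np.array([.05,.1,.15,.2,.25,.3,.35]),r=.19)
E
```

```text
th 1.0506 rad 0.1924  Ftan -1.24 Frad 12.62 Fy -0.18 w 0.0145 clk 6.0
th 1.0506 rad 0.1924  Ftan -1.24 Frad 12.62 Fy -0.18 w 0.0145 clk 6.0
1.101 [-0.0114  0.0208 -0.    ]
1.151 [-0.0217  0.0422 -0.    ]
1.201 [-0.031   0.0641 -0.0001]
1.251 [-0.0391  0.0864 -0.0001]
1.301 [-0.0461  0.1091 -0.0002]
1.351 [-0.052   0.1321 -0.0002]
1.401 [-0.0567  0.1554 -0.0002]
```

Emit:
servo_tool:
  targets:
    - {"x":-0.008,"y":0.008,"z":0,"wx":0,"wy":0,"wz":0}
    - {"x":-0.0154,"y":0.02,"z":0,"wx":0,"wy":0,"wz":0}
    - {"x":-0.0257,"y":0.0412,"z":0,"wx":0,"wy":0,"wz":0}
    - {"x":-0.035,"y":0.063,"z":0,"wx":0,"wy":0,"wz":0}
    - {"x":-0.0431,"y":0.0854,"z":0,"wx":0,"wy":0,"wz":0}
    - {"x":-0.0501,"y":0.108,"z":0,"wx":0,"wy":0,"wz":0}
    - {"x":-0.056,"y":0.131,"z":0,"wx":0,"wy":0,"wz":0}
    - {"x":-0.0607,"y":0.154,"z":0,"wx":0,"wy":0,"wz":0}
    - {"x":-0.0607,"y":0.154,"z":0,"wx":0,"wy":0,"wz":0}

```text
clock: 7.12
position: [0.5961, -0.074, 0.2833]
tool_rot: [-0.919, 1.566, -2.743]
force: [-1.0, -1.0, 5.3]
grip_width: 0.0146
```

```bash
python3 - <<'E'
from h import *
th,*_=arm();arc(th+np.array([.02,.04,.06,.08,.1,.12]),r=.19)
E
```

```text
th 1.3996 rad 0.1941  Ftan 0.16 Frad 5.33 Fy -1.19 w 0.0146 clk 7.12
th 1.3996 rad 0.1941  Ftan 0.16 Frad 5.33 Fy -1.19 w 0.0146 clk 7.12
1.42 [-0.0016  0.0094 -0.    ]
1.44 [-0.0029  0.0188 -0.    ]
1.46 [-0.0041  0.0282 -0.0001]
1.48 [-0.0051  0.0376 -0.0001]
1.5 [-0.0059  0.0471 -0.0001]
1.52 [-0.0065  0.0566 -0.0001]
```

Emit:
servo_tool:
  targets:
    - {"x":-0.0016,"y":0.0094,"z":0,"wx":0,"wy":0,"wz":0}
    - {"x":-0.003,"y":0.0188,"z":0,"wx":0,"wy":0,"wz":0}
    - {"x":-0.004,"y":0.0282,"z":0,"wx":0,"wy":0,"wz":0}
    - {"x":-0.005,"y":0.0376,"z":0,"wx":0,"wy":0,"wz":0}
    - {"x":-0.005,"y":0.0376,"z":0,"wx":0,"wy":0,"wz":0}

```text
clock: 7.75
position: [0.6109, -0.0778, 0.2851]
tool_rot: [-0.911, 1.566, -2.734]
force: [-0.2, -0.5, 2.5]
grip_width: 0.0144
```

```bash
python3 - <<'E'
from h import *
arm()
E
```

```text
th 1.4792 rad 0.1939  Ftan 0.16 Frad 2.45 Fy -0.55 w 0.0144 clk 7.75
```

Emit:
servo_tool:
  targets:
    - {"x":0,"y":0.004,"z":0,"wx":0,"wy":0,"wz":0}
    - {"x":-0.0003,"y":0.009,"z":0,"wx":0,"wy":0,"wz":0}
    - {"x":-0.0003,"y":0.009,"z":0,"wx":0,"wy":0,"wz":0}

```text
clock: 8.12
position: [0.6146, -0.0787, 0.2853]
tool_rot: [-0.884, 1.567, -2.707]
force: [-0.2, 0.0, 2.1]
grip_width: 0.0145
```

```bash
python3 - <<'E'
from h import *
arm()
E
```

```text
th 1.4989 rad 0.1938  Ftan -0.10 Frad 2.07 Fy -0.04 w 0.0145 clk 8.12
```

Emit:
servo_tool:
  targets:
    - {"x":0,"y":0.006,"z":0,"wx":0,"wy":0,"wz":0}
    - {"x":0,"y":0.006,"z":0,"wx":0,"wy":0,"wz":0}

```text
clock: 8.38
position: [0.6172, -0.0793, 0.2854]
tool_rot: [-0.858, 1.567, -2.681]
force: [-1.0, 0.2, 4.9]
grip_width: 0.0146
```

Emit:
servo_tool:
  targets:
    - {"x":0,"y":0.006,"z":0,"wx":0,"wy":0,"wz":0}
    - {"x":0,"y":0.006,"z":0,"wx":0,"wy":0,"wz":0}

```text
clock: 8.62
position: [0.6198, -0.08, 0.2854]
tool_rot: [-0.827, 1.567, -2.65]
force: [-0.8, -0.1, 3.6]
grip_width: 0.0144
```

Emit:
servo_tool:
  targets:
    - {"x":0,"y":0.006,"z":0,"wx":0,"wy":0,"wz":0}
    - {"x":0,"y":0.006,"z":0,"wx":0,"wy":0,"wz":0}

```text
clock: 8.88
position: [0.6224, -0.0807, 0.2853]
tool_rot: [-0.815, 1.567, -2.638]
force: [-0.6, 0.2, 2.4]
grip_width: 0.0149
```

```bash
python3 - <<'E'
from h import *
arm()
E
```

```text
th 1.5401 rad 0.1934  Ftan -0.59 Frad 2.45 Fy 0.06 w 0.0149 clk 8.88
```

Emit:
servo_tool:
  targets:
    - {"x":0.0002,"y":0.006,"z":0,"wx":0,"wy":0,"wz":0}
    - {"x":0.0002,"y":0.006,"z":0,"wx":0,"wy":0,"wz":0}

```text
clock: 9.12
position: [0.625, -0.0813, 0.2854]
tool_rot: [-0.766, 1.568, -2.589]
force: [-0.6, 0.1, 4.2]
grip_width: 0.0143
```

Emit:
servo_tool:
  targets:
    - {"x":0.0002,"y":0.006,"z":0,"wx":0,"wy":0,"wz":0}
    - {"x":0.0002,"y":0.006,"z":0,"wx":0,"wy":0,"wz":0}

```text
clock: 9.38
position: [0.6276, -0.082, 0.2852]
tool_rot: [-0.748, 1.568, -2.572]
force: [0.1, 0.1, 3.5]
grip_width: 0.0148
```

Emit:
servo_tool:
  targets:
    - {"x":0.0002,"y":0.006,"z":0,"wx":0,"wy":0,"wz":0}
    - {"x":0.0002,"y":0.006,"z":0,"wx":0,"wy":0,"wz":0}

```text
clock: 9.62
position: [0.6302, -0.0826, 0.285]
tool_rot: [-0.715, 1.568, -2.539]
force: [0.4, -1.0, 2.5]
grip_width: 0.0144
```

Emit:
servo_tool:
  targets:
    - {"x":0.0003,"y":0.006,"z":0,"wx":0,"wy":0,"wz":0}
    - {"x":0.0003,"y":0.006,"z":0,"wx":0,"wy":0,"wz":0}

```text
clock: 9.88
position: [0.6327, -0.0833, 0.285]
tool_rot: [-0.667, 1.568, -2.491]
force: [-0.9, 0.2, 3.8]
grip_width: 0.0144
```

```bash
python3 - <<'E'
from h import *
arm()
E
```

```text
th 1.5951 rad 0.1930  Ftan -1.02 Frad 3.81 Fy -0.01 w 0.0144 clk 9.88
```

Emit:
servo_tool:
  targets:
    - {"x":0.0004,"y":0.006,"z":0,"wx":0,"wy":0,"wz":0}
    - {"x":0.0004,"y":0.006,"z":0,"wx":0,"wy":0,"wz":0}

```text
clock: 10.12
position: [0.6353, -0.0839, 0.2848]
tool_rot: [-0.63, 1.568, -2.454]
force: [0.6, -0.6, 2.2]
grip_width: 0.0149
```

Emit:
servo_tool:
  targets:
    - {"x":0.0004,"y":0.006,"z":0,"wx":0,"wy":0,"wz":0}
    - {"x":0.0004,"y":0.006,"z":0,"wx":0,"wy":0,"wz":0}

```text
clock: 10.38
position: [0.6377, -0.0846, 0.2846]
tool_rot: [-0.619, 1.568, -2.442]
force: [-0.0, -1.3, 2.8]
grip_width: 0.0145
```

Emit:
servo_tool:
  targets:
    - {"x":0.0005,"y":0.006,"z":0,"wx":0,"wy":0,"wz":0}
    - {"x":0.0005,"y":0.006,"z":0,"wx":0,"wy":0,"wz":0}

```text
clock: 10.62
position: [0.6402, -0.0852, 0.2843]
tool_rot: [-0.607, 1.569, -2.431]
force: [1.2, -1.3, 1.7]
grip_width: 0.0144
```

Emit:
servo_tool:
  targets:
    - {"x":0.0005,"y":0.006,"z":0,"wx":0,"wy":0,"wz":0}
    - {"x":0.0005,"y":0.006,"z":0,"wx":0,"wy":0,"wz":0}

```text
clock: 10.88
position: [0.6427, -0.0859, 0.2839]
tool_rot: [-0.619, 1.569, -2.443]
force: [0.4, -0.1, 0.7]
grip_width: 0.0144
```

```bash
python3 - <<'E'
from h import *
arm()
E
```

```text
th 1.6489 rad 0.1925  Ftan 0.33 Frad 0.69 Fy -0.01 w 0.0144 clk 10.88
```

Emit:
servo_tool:
  targets:
    - {"x":0.0005,"y":0.006,"z":0,"wx":0,"wy":0,"wz":0}
    - {"x":0.0005,"y":0.006,"z":0,"wx":0,"wy":0,"wz":0}

```text
clock: 11.12
position: [0.6452, -0.0865, 0.2837]
tool_rot: [-0.604, 1.569, -2.428]
force: [1.2, -0.9, 1.8]
grip_width: 0.0147
```

Emit:
servo_tool:
  targets:
    - {"x":0.0005,"y":0.006,"z":0,"wx":0,"wy":0,"wz":0}
    - {"x":0.0005,"y":0.006,"z":0,"wx":0,"wy":0,"wz":0}

```text
clock: 11.38
position: [0.6477, -0.0871, 0.2833]
tool_rot: [-0.671, 1.569, -2.495]
force: [-0.7, 0.0, -0.8]
grip_width: 0.0148
```

Emit:
servo_tool:
  targets:
    - {"x":0.0006,"y":0.006,"z":0,"wx":0,"wy":0,"wz":0}
    - {"x":0.0006,"y":0.006,"z":0,"wx":0,"wy":0,"wz":0}

```text
clock: 11.62
position: [0.6502, -0.0878, 0.283]
tool_rot: [-0.656, 1.569, -2.48]
force: [-0.0, -0.0, 0.4]
grip_width: 0.0144
```

Emit:
servo_tool:
  targets:
    - {"x":0.0007,"y":0.006,"z":0,"wx":0,"wy":0,"wz":0}
    - {"x":0.0007,"y":0.006,"z":0,"wx":0,"wy":0,"wz":0}

```text
clock: 11.88
position: [0.6527, -0.0884, 0.2828]
tool_rot: [-0.54, 1.569, -2.364]
force: [0.3, -0.9, 2.1]
grip_width: 0.0147
```

```bash
python3 - <<'E'
from h import *
arm()
E
```

```text
th 1.7028 rad 0.1924  Ftan 0.26 Frad 2.13 Fy -0.74 w 0.0147 clk 11.88
```

Emit:
servo_tool:
  targets:
    - {"x":0.0008,"y":0.006,"z":0,"wx":0,"wy":0,"wz":0}
    - {"x":0.0008,"y":0.006,"z":0,"wx":0,"wy":0,"wz":0}

```text
clock: 12.12
position: [0.6552, -0.089, 0.2823]
tool_rot: [-0.56, 1.569, -2.384]
force: [0.6, -0.2, -0.7]
grip_width: 0.0142
```

Emit:
servo_tool:
  targets:
    - {"x":0.0008,"y":0.006,"z":0,"wx":0,"wy":0,"wz":0}
    - {"x":0.0008,"y":0.006,"z":0,"wx":0,"wy":0,"wz":0}

```text
clock: 12.38
position: [0.6577, -0.0897, 0.2819]
tool_rot: [-0.568, 1.569, -2.392]
force: [0.4, 0.3, -0.2]
grip_width: 0.0144
```

Emit:
servo_tool:
  targets:
    - {"x":0.0009,"y":0.006,"z":0,"wx":0,"wy":0,"wz":0}
    - {"x":0.0009,"y":0.006,"z":0,"wx":0,"wy":0,"wz":0}

```text
clock: 12.62
position: [0.6603, -0.0903, 0.2816]
tool_rot: [-0.379, 1.569, -2.203]
force: [0.6, 0.7, 1.0]
grip_width: 0.0147
```

Emit:
servo_tool:
  targets:
    - {"x":0.001,"y":0.006,"z":0,"wx":0,"wy":0,"wz":0}
    - {"x":0.001,"y":0.006,"z":0,"wx":0,"wy":0,"wz":0}

```text
clock: 12.88
position: [0.6627, -0.091, 0.2811]
tool_rot: [-0.422, 1.57, -2.246]
force: [0.3, -0.1, 0.7]
grip_width: 0.0145
```

```bash
python3 - <<'E'
from h import *
arm()
E
```

```text
th 1.7571 rad 0.1924  Ftan 0.20 Frad 0.79 Fy -0.03 w 0.0145 clk 12.88
```

Emit:
servo_tool:
  targets:
    - {"x":0.0011,"y":0.006,"z":0,"wx":0,"wy":0,"wz":0}
    - {"x":0.0011,"y":0.006,"z":0,"wx":0,"wy":0,"wz":0}

```text
clock: 13.12
position: [0.6653, -0.0916, 0.2807]
tool_rot: [-0.139, 1.57, -1.963]
force: [0.0, -1.2, 1.4]
grip_width: 0.0147
```

Emit:
servo_tool:
  targets:
    - {"x":0.0012,"y":0.006,"z":0,"wx":0,"wy":0,"wz":0}
    - {"x":0.0012,"y":0.006,"z":0,"wx":0,"wy":0,"wz":0}

```text
clock: 13.38
position: [0.668, -0.0923, 0.2803]
tool_rot: [0.336, 1.57, -1.488]
force: [1.6, -0.6, 2.7]
grip_width: 0.0146
```

Emit:
servo_tool:
  targets:
    - {"x":0.0012,"y":0.006,"z":0,"wx":0,"wy":0,"wz":0}
    - {"x":0.0012,"y":0.006,"z":0,"wx":0,"wy":0,"wz":0}

```text
clock: 13.62
position: [0.6704, -0.0929, 0.2796]
tool_rot: [0.285, 1.57, -1.539]
force: [1.5, -0.5, -0.9]
grip_width: 0.0145
```

Emit:
servo_tool:
  targets:
    - {"x":0.0013,"y":0.006,"z":0,"wx":0,"wy":0,"wz":0}
    - {"x":0.0013,"y":0.006,"z":0,"wx":0,"wy":0,"wz":0}

```text
clock: 13.88
position: [0.6729, -0.0935, 0.279]
tool_rot: [0.223, 1.57, -1.601]
force: [0.7, -0.4, 0.3]
grip_width: 0.0148
```

```bash
python3 - <<'E'
from h import *
arm()
E
```

```text
th 1.8125 rad 0.1926  Ftan 0.68 Frad 0.50 Fy -0.26 w 0.0148 clk 13.88
```

Emit:
servo_tool:
  targets:
    - {"x":0.0014,"y":0.006,"z":0,"wx":0,"wy":0,"wz":0}
    - {"x":0.0014,"y":0.006,"z":0,"wx":0,"wy":0,"wz":0}

```text
clock: 14.12
position: [0.6755, -0.0942, 0.2784]
tool_rot: [0.64, 1.57, -1.184]
force: [1.6, -0.1, 0.7]
grip_width: 0.0145
```

Emit:
servo_tool:
  targets:
    - {"x":0.0015,"y":0.006,"z":0,"wx":0,"wy":0,"wz":0}
    - {"x":0.0015,"y":0.006,"z":0,"wx":0,"wy":0,"wz":0}

```text
clock: 14.38
position: [0.6779, -0.0948, 0.2777]
tool_rot: [0.599, 1.57, -1.225]
force: [1.0, -0.6, 0.7]
grip_width: 0.0147
```

Emit:
servo_tool:
  targets:
    - {"x":0.0016,"y":0.006,"z":0,"wx":0,"wy":0,"wz":0}
    - {"x":0.0016,"y":0.006,"z":0,"wx":0,"wy":0,"wz":0}

```text
clock: 14.62
position: [0.6795, -0.0951, 0.2774]
tool_rot: [-0.932, 1.569, -2.756]
force: [-10.4, 1.4, 9.0]
grip_width: 0.0145
```

```bash
python3 - <<'E'
from h import *
arm()
E
```

```text
th 1.8487 rad 0.1928  Ftan -12.49 Frad 5.85 Fy -1.16 w 0.0145 clk 14.62
```

Emit:
servo_tool:
  targets:
    - {"x":0,"y":-0.001,"z":0,"wx":0,"wy":0,"wz":0}
    - {"x":0,"y":-0.001,"z":0,"wx":0,"wy":0,"wz":0}

```text
clock: 14.88
position: [0.679, -0.095, 0.2776]
tool_rot: [-0.928, 1.569, -2.753]
force: [-2.6, -0.4, 4.6]
grip_width: 0.0144
```

```bash
python3 - <<'E'
from h import *
arm(); save('side','s3.png');save('top','t3.png')
E
```

```text
th 1.8462 rad 0.1928  Ftan -3.59 Frad 3.75 Fy -1.04 w 0.0144 clk 14.88
```

Emit:
servo_tool:
  targets:
    - {"x":0,"y":0,"z":0,"wx":0,"wy":0,"wz":0}
    - {"x":0,"y":0,"z":0,"wx":0,"wy":0,"wz":0}
    - {"x":0,"y":0,"z":0,"wx":0,"wy":0,"wz":0}
  grip: 0.1

```text
clock: 15.35
position: [0.6791, -0.095, 0.2774]
tool_rot: [-0.942, 1.569, -2.767]
force: [0.3, -0.6, -0.6]
grip_width: 0.0471
```

```bash
python3 - <<'E'
from h import *
arm()
f=np.load('f1.npz')
p,d=bot.grab_frame('side');P=cloud('side',d)
a=P@EX;b=P[...,0]*.247+P[...,1]*.969;z=P[...,2]
m=(d>0)&(abs(b-.078)<.1)&(a>.56)&(a<.8)&(z>.13)&(z<.33)
cv2.imwrite('pics/s4.png',cv2.resize(p[50:290,220:500],(700,600),interpolation=3)[:,:,::-1])
E
```

```text
th 1.8469 rad 0.1927  Ftan 0.61 Frad -0.45 Fy -0.48 w 0.0471 clk 15.35
```

View pics/s4.png

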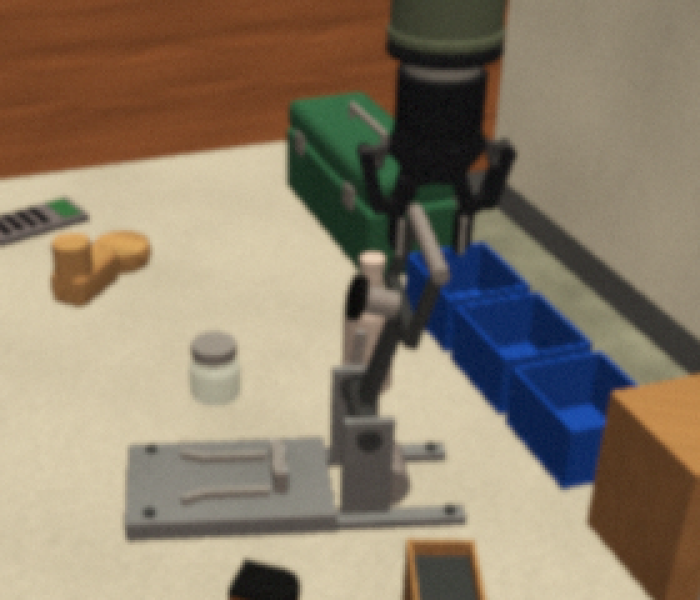

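The arm rests open by itself on its stop, leaning back, with the free bar between the open fingers at crop (430,240). I'll withdraw upward.

Emit:
servo_tool:
  targets:
    - {"x":-0.05,"y":0,"z":0,"wx":0,"wy":0,"wz":0}
    - {"x":-0.15,"y":0,"z":0,"wx":0,"wy":0,"wz":0}
    - {"x":-0.25,"y":0,"z":0,"wx":0,"wy":0,"wz":0}
    - {"x":-0.25,"y":0,"z":0,"wx":0,"wy":0,"wz":0}

```text
clock: 15.9
position: [0.6802, -0.0947, 0.3806]
tool_rot: [1.56, 1.567, -0.265]
force: [0.5, 0.4, 0.3]
grip_width: 0.0469
```

```bash
python3 - <<'E'
from h import *
goto([.479,-.213,.16],downR(np.radians(51)))
E
```

```text
shift [ 0.5501 -0.4144  0.4124] turn [-0.182   0.0003 -0.0005] deg [-65.5   0.1  -0.2]
```

Emit:
servo_tool:
  targets:
    - {"x":0,"y":-0.414,"z":0.412,"wx":-0.182,"wy":0,"wz":0}
    - {"x":0,"y":-0.414,"z":0.412,"wx":-0.182,"wy":0,"wz":0}
    - {"x":0,"y":-0.414,"z":0.412,"wx":-0.182,"wy":0,"wz":0}
    - {"x":0,"y":-0.414,"z":0.412,"wx":-0.182,"wy":0,"wz":0}
    - {"x":0.1,"y":-0.414,"z":0.412,"wx":-0.182,"wy":0,"wz":0}
    - {"x":0.25,"y":-0.414,"z":0.412,"wx":-0.182,"wy":0,"wz":0}
    - {"x":0.4,"y":-0.414,"z":0.412,"wx":-0.182,"wy":0,"wz":0}
    - {"x":0.55,"y":-0.414,"z":0.412,"wx":-0.182,"wy":0,"wz":0}
    - {"x":0.55,"y":-0.414,"z":0.412,"wx":-0.182,"wy":0,"wz":0}
  grip: 0.7

```text
clock: 17.02
position: [0.4769, -0.2119, 0.157]
tool_rot: [3.123, 1.567, 2.443]
force: [0.7, -0.4, 1.1]
grip_width: 0.0727
```

```bash
python3 - <<'E'
from h import *
goto([.479,-.213,.010],downR(np.radians(51)));print(bot.observe()['qpos'].round(2))
p,d=save('side','s5.png')
cv2.imwrite('pics/s5c.png',cv2.resize(p[190:350,220:440],(770,560),interpolation=3)[:,:,::-1])
E
```

```text
shift [0.3674 0.0011 0.0072] turn [ 0.0001 -0.0006 -0.    ] deg [ 0.  -0.2 -0. ]
[ 0.78  0.53 -0.64  1.91  0.41  0.84  0.81]
```

View pics/s5c.png

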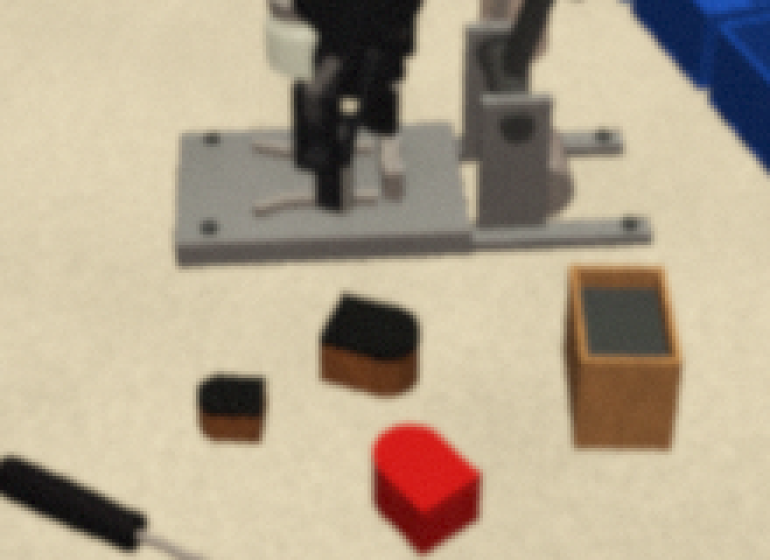

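The heel is untouched at crop (370,340) and the gripper is aligned above it. I'll descend and grip.

Emit:
servo_tool:
  targets:
    - {"x":0.12,"y":0.001,"z":0.007,"wx":0,"wy":-0.0006,"wz":0}
    - {"x":0.24,"y":0.001,"z":0.007,"wx":0,"wy":-0.0006,"wz":0}
    - {"x":0.33,"y":0.001,"z":0.007,"wx":0,"wy":-0.0006,"wz":0}
    - {"x":0.366,"y":0.001,"z":0.007,"wx":0,"wy":-0.0006,"wz":0}
    - {"x":0.366,"y":0.001,"z":0.007,"wx":0,"wy":-0.0006,"wz":0}

```text
clock: 17.7
position: [0.4822, -0.214, 0.0147]
tool_rot: [0.237, 1.565, -0.444]
force: [0.1, 0.3, 0.8]
grip_width: 0.0723
```

Emit:
servo_tool:
  targets:
    - {"x":0,"y":0,"z":0,"wx":0,"wy":0,"wz":0}
    - {"x":0,"y":0,"z":0,"wx":0,"wy":0,"wz":0}
    - {"x":0,"y":0,"z":0,"wx":0,"wy":0,"wz":0}
    - {"x":0,"y":0,"z":0,"wx":0,"wy":0,"wz":0}
  grip: -1
  squeeze: 25

```text
clock: 18.2
position: [0.4833, -0.2146, 0.0164]
tool_rot: [0.208, 1.562, -0.473]
force: [-1.8, -0.2, 16.0]
grip_width: 0.0447
```

Emit:
servo_tool:
  targets:
    - {"x":-0.05,"y":0,"z":0,"wx":0,"wy":0,"wz":0}
    - {"x":-0.18,"y":0,"z":0,"wx":0,"wy":0,"wz":0}
    - {"x":-0.3,"y":0,"z":0,"wx":0,"wy":0,"wz":0}
    - {"x":-0.3,"y":0,"z":0,"wx":0,"wy":0,"wz":0}

```text
clock: 18.7
position: [0.484, -0.2149, 0.1404]
tool_rot: [0.203, 1.556, -0.478]
force: [0.1, -0.1, -2.2]
grip_width: 0.0447
```

```bash
python3 - <<'E'
from h import *
p,R,s=tool()
q,d=save('side','s6.png')
r=bot.trace('side','heel')
P=cloud('side',d)
for k in r:
    m=k['mask'];print(k['confidence'],k['pixel'],np.median(P[m],0).round(3))
    W=P[m&(d>0)]
    if abs(np.median(W[:,2])-.15)<.06: print(W.min(0),W.max(0))
q2,d2=save('top','t6.png');
cv2.imwrite('pics/s6c.png',cv2.resize(q[150:350,220:440],(660,600),interpolation=3)[:,:,::-1])
EY=np.array([.247,.969,0])
# heel origin ~6mm ahead of grasp; put nose 5mm before the mouth: nose at press x -183-5; origin -30.5; grasp -6
H=np.array([.6288,-.0798,0])
T=H+EX*(-.183-.008-.0305-.006);print(T)
goto([T[0],T[1],.10],downR(np.radians(75.7)))
E
```

```text
0.78 [339.1, 325.1] [ 0.473 -0.345  0.038]
0.59 [330.6, 249.6] [ 0.488 -0.235  0.148]
[ 0.44616428 -0.25433309  0.00738235] [ 0.53464476 -0.07064122  0.19118677]
0.4 [358.8, 234.6] [ 0.615 -0.091  0.028]
[ 0.4083525 -0.0236075  0.       ]
shift [ 0.0874  0.2544 -0.4439] turn [-0.0687  0.0013  0.0001] deg [-24.7   0.5   0. ]
```

View pics/s6c.png

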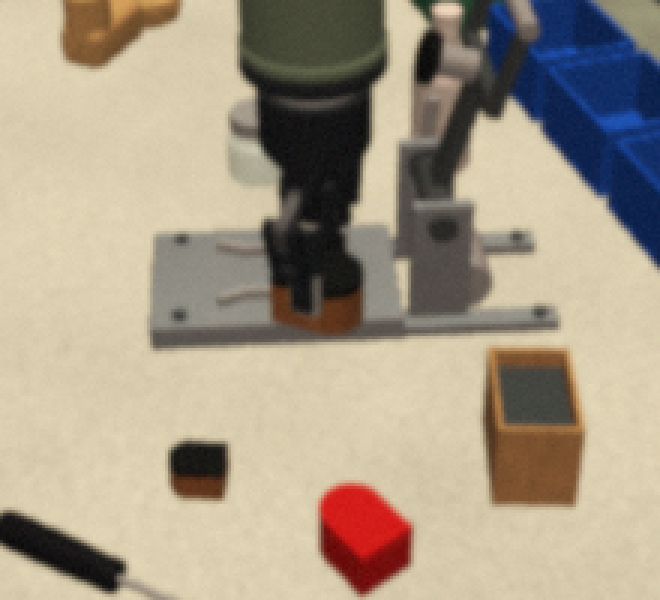

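The heel is held by its flat sides with the round end forward (crop 345,305), with only a slight tilt.

```bash
python3 - <<'E'
from h import *
goto([.4248,-.0278,.06],downR(np.radians(75.7)))
E
```

```text
shift [ 0.1877  0.272  -0.4062] turn [-0.0687  0.0013  0.0001] deg [-24.7   0.5   0. ]
```

Emit:
servo_tool:
  targets:
    - {"x":0,"y":0.1,"z":-0.15,"wx":-0.03,"wy":0.0013,"wz":0}
    - {"x":0,"y":0.2,"z":-0.3,"wx":-0.06,"wy":0.0013,"wz":0}
    - {"x":0,"y":0.272,"z":-0.406,"wx":-0.0687,"wy":0.0013,"wz":0}
    - {"x":0.05,"y":0.272,"z":-0.406,"wx":-0.0687,"wy":0.0013,"wz":0}
    - {"x":0.13,"y":0.272,"z":-0.406,"wx":-0.0687,"wy":0.0013,"wz":0}
    - {"x":0.187,"y":0.272,"z":-0.406,"wx":-0.0687,"wy":0.0013,"wz":0}
    - {"x":0.187,"y":0.272,"z":-0.406,"wx":-0.0687,"wy":0.0013,"wz":0}

```text
clock: 19.73
position: [0.4235, -0.0274, 0.0588]
tool_rot: [-2.945, 1.567, 3.09]
force: [0.2, 0.2, -1.3]
grip_width: 0.045
```

```bash
python3 - <<'E'
from h import *
goto([.4248,-.0278,.043],downR(np.radians(75.7)))
p,d=save('top','t7.png');q,d2=save('side','s7.png')
cv2.imwrite('pics/c7.png',np.hstack([cv2.resize(p[140:260,280:400],(400,400),interpolation=3),cv2.resize(q[170:310,240:380],(400,400),interpolation=3)])[:,:,::-1])
ey=np.array([.247,.969,0])
for n,D in(('top',d),('side',d2)):
    P=cloud(n,D);a=P@EX;b=P@ey;z=P[...,2]
    m=(D>0)&(z>.05)&(z<.09)&(a>.38)&(a<.5)&(abs(b-.078)<.035);print(n,m.sum(),np.percentile(a[m],[2,98]),np.percentile(b[m],[2,98]))
    # rails: z .031-.036
    m=(D>0)&(abs(z-.033)<.003)&(a>.485)&(a<.53)&(abs(b-.078)<.045)
    for s in(-1,1):
        k=m&(s*(b-.078)>0)
        if k.sum()>3: print('rail',s,k.sum(),np.percentile(b[k],[5,50,95]).round(4))
E
```

```text
shift [ 0.0394 -0.0002  0.0037] turn [ 0.0002 -0.0006  0.0001] deg [ 0.1 -0.2  0. ]Traceback (most recent call last):
  File "<stdin>", line 8, in <module>
    return _quantile_unchecked(
        a, q, axis, out, overwrite_input, method, keepdims, weights)
    return _ureduce(a,
                    func=_quantile_ureduce_func,
    ...<5 lines>...
                    overwrite_input=overwrite_input,
                    method=method)
    r = func(a, **kwargs)
    result = _quantile(arr,
                       quantiles=q,
    ...<2 lines>...
                       out=out,
                       weights=wgt)
    slices_having_nans = np.isnan(arr[-1, ...])
                                  ~~~^^^^^^^^^
IndexError: index -1 is out of bounds for axis 0 with size 0
```

View pics/c7.png

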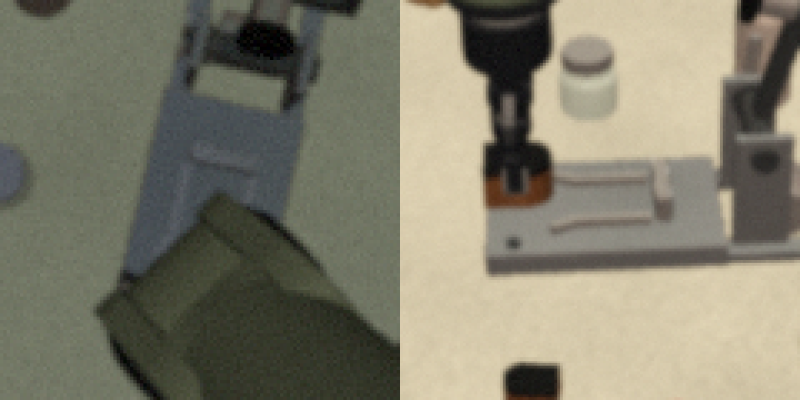

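Emit:
servo_tool:
  targets:
    - {"x":0.02,"y":0,"z":0.004,"wx":0,"wy":-0.0006,"wz":0}
    - {"x":0.038,"y":0,"z":0.004,"wx":0,"wy":-0.0006,"wz":0}
    - {"x":0.038,"y":0,"z":0.004,"wx":0,"wy":-0.0006,"wz":0}

```text
clock: 20.2
position: [0.4259, -0.0279, 0.0448]
tool_rot: [-0.232, 1.568, -0.48]
force: [0.4, -0.8, -1.1]
grip_width: 0.045
```

Emit:
servo_tool:
  targets:
    - {"x":0.004,"y":0,"z":0,"wx":0,"wy":0,"wz":0}
    - {"x":0.004,"y":0,"z":0,"wx":0,"wy":0,"wz":0}

```text
clock: 20.45
position: [0.426, -0.028, 0.0433]
tool_rot: [-0.214, 1.568, -0.463]
force: [0.8, -0.6, -0.6]
grip_width: 0.0444
```

Emit:
servo_tool:
  targets:
    - {"x":0.003,"y":0,"z":0,"wx":0,"wy":0,"wz":0}
    - {"x":0.003,"y":0,"z":0,"wx":0,"wy":0,"wz":0}

```text
clock: 20.7
position: [0.426, -0.028, 0.0421]
tool_rot: [-0.231, 1.568, -0.48]
force: [-0.4, -0.3, -2.6]
grip_width: 0.0445
```

Emit:
servo_tool:
  targets:
    - {"x":0.003,"y":0,"z":0,"wx":0,"wy":0,"wz":0}
    - {"x":0.003,"y":0,"z":0,"wx":0,"wy":0,"wz":0}

```text
clock: 20.95
position: [0.4259, -0.028, 0.0412]
tool_rot: [-0.363, 1.568, -0.612]
force: [-4.9, 0.0, 15.3]
grip_width: 0.0441
```

Emit:
servo_tool:
  targets:
    - {"x":-0.0008,"y":0,"z":0,"wx":0,"wy":0,"wz":0}
    - {"x":-0.0008,"y":0,"z":0.01,"wx":0,"wy":0,"wz":0}
    - {"x":-0.0008,"y":0,"z":0.025,"wx":0,"wy":0,"wz":0}
    - {"x":-0.0008,"y":0,"z":0.04,"wx":0,"wy":0,"wz":0}
    - {"x":-0.0008,"y":0,"z":0.05,"wx":0,"wy":0,"wz":0}
    - {"x":-0.0008,"y":0,"z":0.05,"wx":0,"wy":0,"wz":0}

```text
clock: 21.7
position: [0.4455, -0.033, 0.0415]
tool_rot: [-0.326, 1.568, -0.574]
force: [-0.4, 0.5, -1.1]
grip_width: 0.0443
```

```bash
python3 - <<'E'
from h import *
s=bot.observe();F=s['force'];print('along',F@EX,'lat',F@np.array([.247,.969,0]),'z',F[2],s['moment'].round(2))
p=s['position'];print('a',p@EX,'b',p@[.247,.969,0]);goto([.4248,-.0278,.043],downR(np.radians(75.7)))
E
```

```text
along -0.540820576510521 lat 0.42232253508361695 z -1.134459366076684 [-0.    0.02  0.06]
a 0.4398754885205882 b 0.07807062757827067
shift [-0.0039 -0.0002 -0.0534] turn [0.0001 0.0004 0.0001] deg [0.  0.2 0.1]
```

Emit:
servo_tool:
  targets:
    - {"x":0.001,"y":0,"z":0.02,"wx":0,"wy":0,"wz":0}
    - {"x":0.001,"y":0,"z":0.04,"wx":0,"wy":0,"wz":0}
    - {"x":0.001,"y":0,"z":0.06,"wx":0,"wy":0,"wz":0}
    - {"x":0.001,"y":0,"z":0.08,"wx":0,"wy":0,"wz":0}
    - {"x":0.001,"y":0,"z":0.1,"wx":0,"wy":0,"wz":0}
    - {"x":0.001,"y":0,"z":0.1,"wx":0,"wy":0,"wz":0}

```text
clock: 22.45
position: [0.4849, -0.0429, 0.0413]
tool_rot: [-0.158, 1.567, -0.407]
force: [1.3, -0.2, 1.6]
grip_width: 0.0447
```

```bash
python3 - <<'E'
from h import *
s=bot.observe();F=s['force'];print('along',F@EX,'lat',F@np.array([.247,.969,0]),'z',F[2],s['moment'].round(2))
p=s['position'];print('a',p@EX,'b',p@[.247,.969,0]);goto(p,downR(np.radians(75.7)))
E
```

```text
along 1.25519223836176 lat 0.14753030072045722 z 1.639419607486347 [-0.11 -0.29 -0.  ]
a 0.4805066677508126 b 0.07819468996214486
shift [0. 0. 0.] turn [0.0001 0.0005 0.0001] deg [0.  0.2 0. ]
```

Emit:
servo_tool:
  targets:
    - {"x":0,"y":0,"z":0.015,"wx":0,"wy":0,"wz":0}
    - {"x":0,"y":0,"z":0.03,"wx":0,"wy":0,"wz":0}
    - {"x":0,"y":0,"z":0.045,"wx":0,"wy":0,"wz":0}
    - {"x":0,"y":0,"z":0.045,"wx":0,"wy":0,"wz":0}

```text
clock: 22.95
position: [0.5028, -0.0475, 0.0413]
tool_rot: [-0.084, 1.567, -0.333]
force: [0.5, -1.2, 0.4]
grip_width: 0.0445
```

Emit:
servo_tool:
  targets:
    - {"x":0,"y":0,"z":0.006,"wx":0,"wy":0,"wz":0}
    - {"x":0,"y":0,"z":0.006,"wx":0,"wy":0,"wz":0}

```text
clock: 23.2
position: [0.5052, -0.048, 0.0413]
tool_rot: [-0.064, 1.567, -0.313]
force: [-0.1, -0.7, 0.9]
grip_width: 0.0445
```

Emit:
servo_tool:
  targets:
    - {"x":0,"y":0,"z":0.006,"wx":0,"wy":0,"wz":0}
    - {"x":0,"y":0,"z":0.006,"wx":0,"wy":0,"wz":0}

```text
clock: 23.45
position: [0.5078, -0.0487, 0.0413]
tool_rot: [-0.019, 1.567, -0.269]
force: [-0.5, 0.2, -0.1]
grip_width: 0.0447
```

Emit:
servo_tool:
  targets:
    - {"x":0,"y":0,"z":0.005,"wx":0,"wy":0,"wz":0}
    - {"x":0,"y":0,"z":0.005,"wx":0,"wy":0,"wz":0}

```text
clock: 23.7
position: [0.51, -0.0493, 0.0413]
tool_rot: [0.003, 1.566, -0.246]
force: [0.0, -0.5, -0.2]
grip_width: 0.0443
```

Emit:
servo_tool:
  targets:
    - {"x":0,"y":0,"z":0.005,"wx":0,"wy":0,"wz":0}
    - {"x":0,"y":0,"z":0.005,"wx":0,"wy":0,"wz":0}

```text
clock: 23.95
position: [0.5106, -0.0494, 0.0412]
tool_rot: [-0.376, 1.569, -0.625]
force: [-12.0, 3.2, 13.1]
grip_width: 0.0443
```

Emit:
servo_tool:
  targets:
    - {"x":0,"y":0,"z":0,"wx":0,"wy":0,"wz":0}
    - {"x":0,"y":0,"z":0,"wx":0,"wy":0,"wz":0}

```text
clock: 24.2
position: [0.5105, -0.0494, 0.0413]
tool_rot: [-0.422, 1.569, -0.671]
force: [-3.8, 0.0, 5.3]
grip_width: 0.0448
```

Emit:
servo_tool:
  targets:
    - {"x":0,"y":0,"z":0,"wx":0,"wy":0,"wz":0}
    - {"x":0,"y":0,"z":0,"wx":0,"wy":0,"wz":0}
    - {"x":0,"y":0,"z":0,"wx":0,"wy":0,"wz":0}
    - {"x":0,"y":0,"z":0,"wx":0,"wy":0,"wz":0}
  grip: 0.5

```text
clock: 24.7
position: [0.5106, -0.0494, 0.0413]
tool_rot: [-0.409, 1.569, -0.658]
force: [0.2, -0.5, -0.4]
grip_width: 0.0636
```

Emit:
servo_tool:
  targets:
    - {"x":-0.05,"y":0,"z":0,"wx":0,"wy":0,"wz":0}
    - {"x":-0.15,"y":0,"z":-0.02,"wx":0,"wy":0,"wz":0}
    - {"x":-0.2,"y":0,"z":-0.1,"wx":0,"wy":0,"wz":0}
    - {"x":-0.2,"y":0,"z":-0.22,"wx":0,"wy":0,"wz":0}
    - {"x":-0.2,"y":0,"z":-0.22,"wx":0,"wy":0,"wz":0}

```text
clock: 25.32
position: [0.4229, -0.0276, 0.1224]
tool_rot: [-0.904, 1.567, -1.152]
force: [0.1, -0.7, 0.7]
grip_width: 0.064
```

```bash
python3 - <<'E'
from h import *
q,d2=save('side','s8.png')
cv2.imwrite('pics/c8.png',cv2.resize(q[100:300,230:430],(600,600),interpolation=3)[:,:,::-1])
ey=np.array([.247,.969,0])
P=cloud('side',d2);a=P@EX;b=P@ey;z=P[...,2]
m=(d2>0)&(abs(z-.065)<.006)&(a>.44)&(a<.545)&(abs(b-.078)<.035);print(m.sum(),np.median(z[m]),np.percentile(a[m],[1,3,97,99]).round(4),np.percentile(b[m],[2,98]).round(4))
A=np.c_[a[m],b[m],np.ones(m.sum())];print('plane',np.linalg.lstsq(A,z[m],rcond=None)[0].round(3))
m=(d2>0)&(abs(z-.051)<.004)&(a>.5)&(a<.6)&(abs(b-.078)<.035);print('stop',m.sum(),np.percentile(a[m],[2,50,98]).round(4))
E
```

```text
272 0.06412654347157973 [0.4813 0.482  0.5366 0.5394] [0.0532 0.0985]
plane [-0.01   0.008  0.069]
stop 125 [0.5043 0.5441 0.5538]
```

View pics/c8.png

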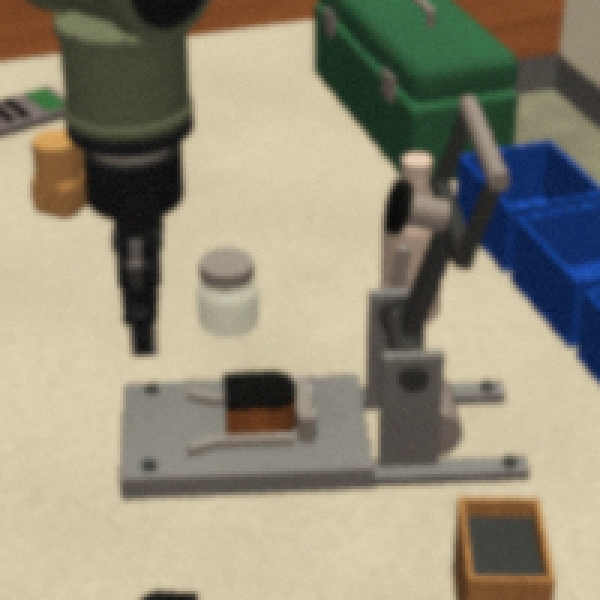

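The heel lies flat between the rails with its round end at the stop, crop (258,405), and the arm is still open. I'll give a gentle confirming nudge from behind with shut fingers.

Emit:
servo_tool:
  targets:
    - {"x":0,"y":0,"z":0,"wx":0,"wy":0,"wz":0}
    - {"x":0.08,"y":0,"z":0.02,"wx":0,"wy":0,"wz":0}
    - {"x":0.16,"y":0,"z":0.06,"wx":0,"wy":0,"wz":0}
    - {"x":0.195,"y":0,"z":0.1,"wx":0,"wy":0,"wz":0}
    - {"x":0.195,"y":0,"z":0.115,"wx":0,"wy":0,"wz":0}
    - {"x":0.195,"y":0,"z":0.115,"wx":0,"wy":0,"wz":0}
  grip: -1

```text
clock: 26.12
position: [0.47, -0.0391, 0.0451]
tool_rot: [-0.371, 1.567, -0.62]
force: [-0.1, -0.5, -0.1]
grip_width: 0.0
```

Emit:
servo_tool:
  targets:
    - {"x":0,"y":0,"z":0.006,"wx":0,"wy":0,"wz":0}
    - {"x":0,"y":0,"z":0.01,"wx":0,"wy":0,"wz":0}
    - {"x":0,"y":0,"z":0.01,"wx":0,"wy":0,"wz":0}

```text
clock: 26.5
position: [0.4722, -0.0399, 0.0454]
tool_rot: [-0.988, 1.568, -1.236]
force: [-12.1, 3.7, 8.2]
grip_width: 0.0002
```

Emit:
servo_tool:
  targets:
    - {"x":0,"y":0,"z":0.004,"wx":0,"wy":0,"wz":0}
    - {"x":0,"y":0,"z":0.004,"wx":0,"wy":0,"wz":0}

```text
clock: 26.75
position: [0.4722, -0.0401, 0.0456]
tool_rot: [-1.711, 1.567, -1.959]
force: [-9.2, 3.5, 2.5]
grip_width: -0.0
```

Emit:
servo_tool:
  targets:
    - {"x":0,"y":0,"z":-0.02,"wx":0,"wy":0,"wz":0}
    - {"x":0,"y":0,"z":-0.06,"wx":0,"wy":0,"wz":0}
    - {"x":-0.1,"y":0,"z":-0.12,"wx":0,"wy":0,"wz":0}
    - {"x":-0.25,"y":0,"z":-0.12,"wx":0,"wy":0,"wz":0}
    - {"x":-0.4,"y":0,"z":-0.12,"wx":0,"wy":0,"wz":0}
    - {"x":-0.4,"y":0,"z":-0.12,"wx":0,"wy":0,"wz":0}

```text
clock: 27.5
position: [0.4273, -0.028, 0.2093]
tool_rot: [-0.559, 1.563, -0.808]
force: [-0.1, -0.3, -0.6]
grip_width: 0.0001
```

```bash
python3 - <<'E'
from h import *
q,d2=save('side','s9.png')
cv2.imwrite('pics/c9.png',cv2.resize(q[100:340,220:460],(600,600),interpolation=3)[:,:,::-1])
ey=np.array([.247,.969,0])
P=cloud('side',d2);a=P@EX;b=P@ey;z=P[...,2]
m=(d2>0)&(abs(z-.065)<.006)&(a>.44)&(a<.545)&(abs(b-.078)<.035);print(m.sum(),np.median(z[m]),np.percentile(a[m],[1,3,97,99]).round(4),np.percentile(b[m],[2,98]).round(4))
m=(d2>0)&(z>.26)&(z<.31)&(a>.58)&(a<.78)&(abs(b-.078)<.05);print('bar a,z',a[m].mean().round(3),z[m].mean().round(3))
E
```

```text
275 0.06406754188783206 [0.4812 0.4819 0.5369 0.5393] [0.0533 0.0984]
bar a,z 0.681 0.292
```

View pics/c9.png

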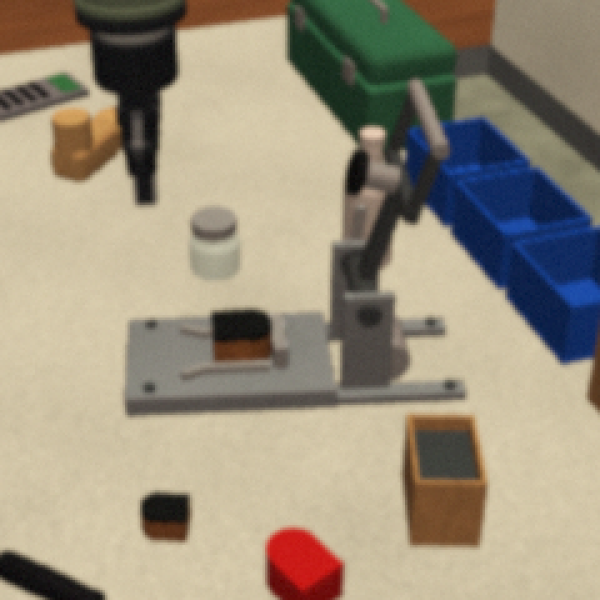

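The heel is flat and home at crop (242,335), the arm is open, the robot is clear, and the bystanders are where they were.

```bash
python3 -c "
from workcell import bot
print(bot.job_done())"
```

```text
the job is handed in; nothing more can be done
None
```

I opened the press and slid the heel home, then handed the job in at about 27.5 s of the 67 s allowed. No verdict was reported.

- **Press arm:** I swung it up with the handle bar gripped. From about 1.48 rad I crept forward in steps of 2 to 4 mm until I felt the stop at about 1.85 rad. The contact reading was about 12.5 N, below the 16 N slip limit. I backed off to about 3.6 N, still touching, and let go. The last picture shows the arm still open by itself.
- **Heel:** I took the larger one that is not red, set it flat at the cradle's mouth, and slid it in round end first until it met the back stop at about 12 N. A nudge from behind with shut fingers met about 12 N and did not move it. The final depth check shows it level and between the rails, with its nose at the stop's estimated face to within about 2 mm.

**Imperfect checks:**
- The fitted hinge height was about 6 mm off, which put up to 16 N sideways on the bar early in the swing.
- Setting the heel on the slab briefly pressed with about 15 N.
- I did not check the stop collar's lug separately.

The last picture shows the bystanders in view undisturbed and the robot touching nothing. The hammer and most of the screwdriver were outside that crop, though the robot did not work near them.

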